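# Open the child-safe descaler jug and keep the cap in hand

## Robot

A 7-joint arm with a two-finger parallel gripper is mounted at the origin on the work surface. World frame = base frame: x ahead of the robot, y to its left, z up, the work surface at z = 0. Lengths are in m, angles in rad, forces in N, time in s.
With the tool pointing down it reaches from about 0.4 to 0.85 m from the base axis. Payload 10.4 kg.
Tool frame: the origin (TCP) lies on the centre line of the jaws, within the pads' length; the fingertips stand 11 mm ahead of it and the grasp point (between the pads) lies 8 mm behind it (tip_reach is the distance from the TCP to the fingertips, in m); z points along the fingers, y is the line along which they close (so a half turn about z gives the same grasp; the last joint's range is limited). The gripper opens to 85 mm and grips with 20 to 120 N. Pads are 22 mm wide; open, the fingers measure 114 mm over their backs; the gripper's body (76 mm by 85 mm) begins 54 mm behind the grasp point. The pads swing forward as they close: fully open they stand 13 mm farther back than shut.
Start: joints at [-1.201, 0.332, -0.065, 1.46, 0.022, 1.35, -0.088], TCP at [0.239, 0.577, 0.242] pointing down, gripper open.
Joint ranges: [-2.6, 2.6], [-0.5, 2.12], [-1.47, 1.34], [0.16, 2.42], [-1.27, 4.41], [0.06, 2.06], [-2.6, 2.6]. Speed limits (rad/s): [2.22, 2.22, 2.79, 2.79, 3.14, 3.14, 3.14].

## Interface

Orientations are given as a unit quaternion [x, y, z, w].
In Python, from workcell import get_obs, camera, hand_in, tip_reach gives the robot as it stands. The module is installed in compiled form; this text tells all that it offers.
- The arm moves only by the tool move_arm, never from a script. Its argument "plan" is a list of rows, each an object with "delta_pos": the shift along the tool's x, y, z in normalised numbers (1 is 1000 mm), a list of three; "turn": the turn, a rotation vector about the tool's x, y, z in normalised numbers (1 is pi/2 rad), a list of three; "fingers": the closure, from 0 (fully open) to 1 (shut). A call has 1 to 12 rows; each row is the pose to reach, as a shift and turn from the pose commanded when the call began, along the tool's axes at that moment; what a row does not reach only later rows make up. A row lasts 1/8 s, in which the tool goes at most 62.5 mm and 10.7 degrees, less where a joint would pass 70% of its speed; a pose out of reach is approached as far as the arm can. A shift or turn number past 1, either way, is cut back to 1. A call with a gripper value outside its range is refused whole. The fingers move at their own pace and stop on an object; "force" is the grip in N (left out, the last holds). Time passes only in rows, so rows that repeat a pose let the fingers close. It gives the time, the measured TCP pose, the force, the opening and the grip force at its end, in the units of the state.
- get_obs(): the state, without advancing time (a new reading comes with each control period).
- camera(name): name is "scene" or "top"; returns a dict with "color" (400x640x3 uint8, red, green, blue), "range_z" (400x640 float32, m along the optical axis (not along the pixel's ray), 0 where there is no reading), "fx", "fy", "cx", "cy" (pixels), "R" (3x3) and "t" (3): a world point X has camera coordinates R X + t. Camera axes: x right, y down, z forward; pixel columns grow to the right and rows downward; lengths in m; the calibration is good to about 2 mm. A picture is of the moment at which its call begins.
- hand_in(): hands the job in; it is judged then, once.
The state is a dict: "clock": time; "joint_pos": joint angles; "joint_velocities": joint speeds; "tau": joint torques, N m; "position": TCP position; "ee_rot": TCP orientation; "ft_force": force on the tool from outside, world axes, zero at the start; "torque": the same for the moment, N m; "grip_width": opening from 0.0 (shut) to 1.0 (fully open); "grasp_force": force on a finger pad.
Only numpy, scipy, OpenCV 4.12 (cv2) and the standard library are available. Lean on these libraries where they do the work, as an engineer would, in place of code of your own. Each camera call takes 0.05 s, during which the arm holds its last target. There are 200 camera calls.

## Task

The full orange jug of washing-machine descaler on the laundry counter has a child-safe push-and-turn cap: grip the white cap, press it down, and while it is down twist it anticlockwise (seen from above, as the arrows show) until it comes free of the neck. Then lift it straight off and finish still holding it level in the gripper, about 5 cm clear above the open mouth so that drips fall back in; do not put it down or let go. The jug stays standing on the counter where it is, and the carton, spray bottle and tape measure around it are left alone.

Things in the scene. Friction and masses are not known exactly. Their poses are not given: they have to be found in the camera images.
- jug: Full jug, loose on the counter, 1.2 to 1.8 kg: orange round body 110 mm in diameter with a blue band, shoulder sloping in from 118 to 166 mm height, neck 36 mm in diameter. Origin: centre of the underside, z up. A handle (17 mm bar) bulges from the shoulder towards its own -x, out to 97 mm from the axis, top at 160 mm height, below the cap.
- jug_mouth (a point): Centre of the jug's mouth: on its axis at the neck rim, 200 mm above its underside. The neck carries three bayonet catches, hidden by the cap. Only weight and friction hold the jug: enough if the cap is pressed and turned about its own upright axis.
- cap: White round ribbed cap, 56 mm in diameter, 34 mm tall, about 50 g, on the jug's neck with 1 mm of side play. Origin: centre of its open underside (lower edge), z up towards its flat top. At the start it is locked: origin 178 mm above the jug's underside (22 mm below the rim), x axis along the jug's x axis.
- cap_top (a point): Centre of the cap's flat top (orange arrows show the opening turn), 212 mm above the counter at the start. A spring holds the cap up in its catches: 6 N of push starts it down, 9.6 N at 3 mm, 12 N at 5 mm, where it stops hard. 3 mm or more down it turns anticlockwise from above (clockwise is blocked); past 40 degrees, up to 80, it is free and lifts off. Not pressed, it stays locked.
- carton: Bystander: orange box of dryer sheets, 50 x 120 x 85 mm, loose. Origin: centre of its underside.
- spray: Bystander: slim blue spray bottle with white head, 52 mm in diameter, 175 mm tall, loose. Origin: centre of its underside.
- tape: Bystander: grey tape measure, 72 x 36 x 66 mm with a yellow tongue that reaches 60 mm along its x, loose. Origin: centre of its underside.
Things that resemble listed ones, but are neither listed nor needed, are in the scene too. Of the things that look like the cap, the largest one is meant.

How it is judged:
On the way, in this order (a step that is already met when the one before it is completed fails the run):
1. the cap is pressed down on the neck against its spring (2.5 mm or more) (z of cap in the frame of jug below 0.1755 m and contact force between the fingers and cap above 1 N), for 0.06 s.
2. the cap is twisted past its catches (more than 30 degrees) while still on the neck (angle between the x axis of cap and the x axis of jug, either way round above 0.52 rad and z of cap in the frame of jug below 0.2 m and horizontal distance between cap and jug below 0.015 m), for 0.06 s.
At the end, for the whole second after the job is handed in: The cap is off and still gripped by the fingers, at rest and level (within about 14 degrees), its lower edge 25 to 100 mm above the jug's mouth and within 30 mm of the jug's axis, touching nothing of the jug; the jug stands upright on the counter within 40 mm of where it was (z of cap in the frame of jug_mouth between 0.025 and 0.1 m and horizontal distance between cap and jug_mouth below 0.03 m and angle between cap's own z axis and vertical below 0.25 rad and contact force between the fingers and cap above 2 N and contact force between cap and jug below 0.05 N and linear speed of cap below 0.03 m/s and angle between jug's own z axis and vertical below 0.05 rad and height (world z) of jug below 0.005 m and distance of jug from where it was at the start of the episode below 0.04 m and linear speed of jug below 0.02 m/s); the arm keeps its last pose, push and grip.
It fails at once if the jug is lifted off the counter or tipped (height (world z) of jug above 0.015 m or angle between jug's own z axis and vertical above 0.2 rad).
It fails at once if a bystander is moved (distance of any of carton, spray, tape from where it was at the start of the episode above 0.02 m).
It also fails if it takes over 35 s, if anything falls off the work surface, if the arm or the gripper's body presses on something with over 40 N, if the wrist force passes 120 N, or if a joint passes its speed limit or range.

## Working session

There is one attempt and no reset: what is moved stays moved. The work goes in short steps, Python scripts to look and compute and a tool call to move; the robot and the scene stay as the last step left them, time stands still between calls to the robot, and variables do not carry over. Pictures are saved under pics/ and viewed, at most 10 in all, crops included, and the job is handed in when it is done.

Besides the shell and the picture viewer there is one more tool, called after "Emit:" in YAML: its name, and indented under it one key for each argument. move_arm: Moves the arm, as the interface text tells. Its arguments: {"type":"object","properties":{"plan":{"type":"array","items":{"type":"object","properties":{"delta_pos":{"type":"array","items":{"type":"number"}},"turn":{"type":"array","items":{"type":"number"}},"fingers":{"type":"number"}}}},"force":{"type":"number"}},"required":["plan"]}

```bash
mkdir -p pics; python3 - <<'E'
from workcell import *
import cv2,pickle,numpy as np
o=get_obs();print(o,tip_reach)
for n in("scene","top"):
    c=camera(n);pickle.dump(c,open(n+".pkl","wb"));cv2.imwrite(f"pics/{n}0.png",c["color"][:,:,::-1])
    print(n,c["fx"],c["cx"],c["cy"],c["R"],c["t"],-c["R"].T@c["t"])
E
```

```text
{'clock': 0.0, 'joint_pos': array([-1.20059519,  0.33285999, -0.06467809,  1.46091072,  0.02159763,
        1.34988645, -0.08848528]), 'joint_velocities': array([-0.00137858, -0.0004405 , -0.00036973, -0.00095011,  0.00099233,
        0.00010227, -0.00165787]), 'tau': array([-1.45142817e-04, -6.25444365e+01,  4.88770008e-02, -3.91605914e+01,
        1.62146013e-02,  9.85036371e-03,  1.43553683e-05]), 'position': array([0.23911985, 0.57707846, 0.24153789]), 'ee_rot': array([ 1.95133540e-01,  9.80776444e-01, -6.77233271e-04, -1.00540380e-04]), 'ft_force': array([-0.07325217, -0.62980588, -0.01389783]), 'torque': array([-0.02538218, -0.00737662, -0.0449827 ]), 'grasp_force': 0.0, 'grip_width': 0.9996818180765676} 0.011
scene 399.4077927534119 321.7556176514347 198.8568379052419 [[-0.19316055  0.98113642 -0.00776683]
 [ 0.82042228  0.1571683  -0.54973212]
 [-0.5381415  -0.11255864 -0.8353049 ]] [ 0.12158666 -0.37728051  1.21028901] [0.98432183 0.07623192 0.80450147]
top 394.318379495941 315.9515065132337 203.3146012357612 [[ 0.02366249 -0.99906052  0.03630645]
 [-0.99197618 -0.02797517 -0.12329093]
 [ 0.12419078 -0.03309776 -0.9917062 ]] [-0.06049813  0.53983369  1.02637399] [ 0.40946751 -0.01136868  1.08661452]
```

View pics/scene0.png

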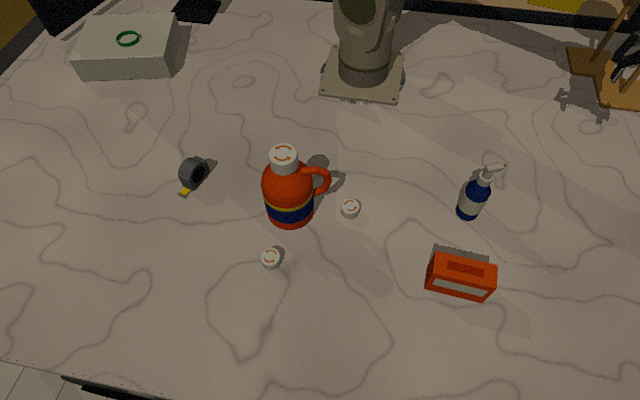

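View pics/top0.png

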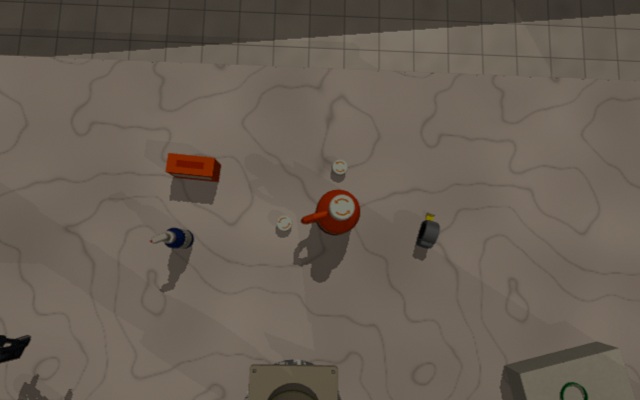

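The scene view has the jug cap at about (283,153), the handle to its right, and two small decoy caps at (350,207) and (271,258). In the top view the cap is at about (342,206), the handle points left to (307,219), and the decoys are at (284,223) and (340,167).

```bash
cat > h.py <<'E'
import numpy as np,cv2
def cloud(c):
    v,u=np.mgrid[:400,:640];d=c["range_z"]
    P=np.stack([(u-c["cx"])/c["fx"]*d,(v-c["cy"])/c["fy"]*d,d],-1)
    return (P-c["t"])@c["R"]
def ray(c,uv):
    o=-c["R"].T@c["t"];d=c["R"].T@np.array([(uv[0]-c["cx"])/c["fx"],(uv[1]-c["cy"])/c["fy"],1]);return o,d/np.linalg.norm(d)
def tri(a,b):
    A=sum(np.eye(3)-np.outer(d,d) for o,d in(a,b));B=sum((np.eye(3)-np.outer(d,d))@o for o,d in(a,b))
    return np.linalg.solve(A,B)
E
python3 - <<'E'
from h import *;import pickle
R=[]
for n,(u,v) in(("scene",(283,153)),("top",(342,206))):
    c=pickle.load(open(n+".pkl","rb"));P=cloud(c)
    m=np.zeros((400,640),bool);m[v-22:v+22,u-22:u+22]=1
    top=m&(P[...,2]>.204)&(P[...,2]<.225)&(c["range_z"]>0)
    q=P[top];print(n,top.sum(),"z",np.median(q[:,2]),"mean",q.mean(0),"ext",np.ptp(q[:,:2],axis=0))
    cn=max(cv2.findContours(top.astype(np.uint8),0,1)[0],key=cv2.contourArea)
    (x,y),ax,an=cv2.fitEllipse(cv2.convexHull(cn));print("ell",x,y,ax)
    o,d=ray(c,(x,y));print("onplane .212",o+d*(.212-o[2])/d[2]);R.append((o,d))
    hsv=cv2.cvtColor(c["color"],cv2.COLOR_RGB2HSV)
    org=(hsv[...,1]>150)&((hsv[...,0]<12)|(hsv[...,0]>170))&(P[...,2]>.12)&(P[...,2]<.17)
    m[:]=0;m[v-70:v+70,u-70:u+70]=1
    q=P[org&m];ctr=(o+d*(.212-o[2])/d[2])[:2];w=q[:,:2]-ctr;r=np.hypot(*w.T);h=w[(r>.065)];print("handle",len(h),np.degrees(np.arctan2(*h.mean(0)[::-1])))
print("tri",tri(*R))
E
```

```text
scene 589 z 0.21301118756575915 mean [ 0.51695206 -0.09743329  0.21244638] ext [0.05747641 0.05569212]
ell 282.3230285644531 154.48556518554688 (24.98346710205078, 29.607770919799805)
onplane .212 [ 0.51687744 -0.09756892  0.212     ]
handle 133 106.1925025520743
top 489 z 0.2119374402238069 mean [ 0.51251109 -0.09709409  0.21182359] ext [0.05465989 0.05413558]
ell 341.0954895019531 206.94850158691406 (24.621095657348633, 24.914119720458984)
onplane .212 [ 0.51238568 -0.09707179  0.212     ]
handle 76 107.11108028521214
tri [ 0.51309619 -0.09822961  0.20731047]
```

Careful with the scale: turns go in shares of pi/2 rad. That gives: 1.365 rad / 1.5708 = 0.869.

Emit:
move_arm:
  plan:
    - {"delta_pos":[0,0,-0.06],"turn":[0,0,0],"fingers":0}
    - {"delta_pos":[-0.05,-0.033,-0.06],"turn":[0,0,0.0764],"fingers":0}
    - {"delta_pos":[-0.1,-0.066,-0.06],"turn":[0,0,0.1783],"fingers":0}
    - {"delta_pos":[-0.15,-0.1,-0.06],"turn":[0,0,0.2674],"fingers":0}
    - {"delta_pos":[-0.2,-0.13,-0.06],"turn":[0,0,0.3565],"fingers":0}
    - {"delta_pos":[-0.25,-0.165,-0.06],"turn":[0,0,0.4456],"fingers":0}
    - {"delta_pos":[-0.3,-0.2,-0.06],"turn":[0,0,0.5348],"fingers":0}
    - {"delta_pos":[-0.34,-0.25,-0.06],"turn":[0,0,0.6239],"fingers":0}
    - {"delta_pos":[-0.38,-0.3,-0.06],"turn":[0,0,0.713],"fingers":0}
    - {"delta_pos":[-0.41,-0.35,-0.06],"turn":[0,0,0.8021],"fingers":0}
    - {"delta_pos":[-0.45,-0.4,-0.06],"turn":[0,0,0.869],"fingers":0}
    - {"delta_pos":[-0.48,-0.45,-0.06],"turn":[0,0,0.869],"fingers":0}
  force: 60

```text
clock: 1.6
position: [0.5105, -0.0241, 0.3021]
ee_rot: [0.771, 0.637, 0.0, -0.0]
ft_force: [0.6, -0.4, 0.7]
grip_width: 0.998
grasp_force: 0.0
```

```bash
python3 - <<'E'
from h import *;import pickle
R=[]
for n,(u,v) in(("scene",(283,153)),("top",(342,206))):
    c=pickle.load(open(n+".pkl","rb"));P=cloud(c)
    for z0 in(.206,.208,.209,.210):
        m=np.zeros((400,640),bool);m[v-22:v+22,u-22:u+22]=1
        t=m&(P[...,2]>z0)&(P[...,2]<.225)
        cn=max(cv2.findContours(t.astype(np.uint8),0,1)[0],key=cv2.contourArea)
        (x,y),ax,an=cv2.fitEllipse(cv2.convexHull(cn));o,d=ray(c,(x,y));print(n,z0,t.sum(),ax,o+d*(.212-o[2])/d[2],P[t].mean(0))
E
```

```text
scene 0.206 562 (24.13686180114746, 29.538528442382812) [ 0.51598526 -0.09784152  0.212     ] [ 0.51621482 -0.09763439  0.21280065]
scene 0.208 545 (23.575794219970703, 29.06869125366211) [ 0.51525056 -0.09815677  0.212     ] [ 0.51575346 -0.0979103   0.21297907]
scene 0.209 533 (23.15337562561035, 29.052486419677734) [ 0.51482783 -0.09832356  0.212     ] [ 0.51540329 -0.09813469  0.21307855]
scene 0.21 524 (23.06566047668457, 28.863548278808594) [ 0.51468258 -0.09844593  0.212     ] [ 0.51514703 -0.0983502   0.2131412 ]
top 0.206 483 (24.51961898803711, 24.660430908203125) [ 0.51253705 -0.09734016  0.212     ] [ 0.51268324 -0.09730995  0.21191109]
top 0.208 474 (24.3925838470459, 24.66921043395996) [ 0.51265421 -0.09729732  0.212     ] [ 0.51276246 -0.0973652   0.21200231]
top 0.209 466 (24.39179229736328, 24.645376205444336) [ 0.51265128 -0.0973241   0.212     ] [ 0.51245313 -0.09739226  0.21205975]
top 0.21 427 (24.336456298828125, 24.472429275512695) [ 0.51271247 -0.09723094  0.212     ] [ 0.51245736 -0.09741802  0.21228521]
```

Emit:
move_arm:
  plan:
    - {"delta_pos":[-0.04,0.01,0],"turn":[0,0,0],"fingers":0}
    - {"delta_pos":[-0.072,0.017,0.02],"turn":[0,0,0],"fingers":0}
    - {"delta_pos":[-0.072,0.017,0.06],"turn":[0,0,0],"fingers":0}
    - {"delta_pos":[-0.072,0.017,0.07],"turn":[0,0,0],"fingers":0}
    - {"delta_pos":[-0.072,0.017,0.07],"turn":[0,0,0],"fingers":0}

```text
clock: 2.22
position: [0.5137, -0.0954, 0.2324]
ee_rot: [0.77, 0.638, -0.0, -0.0]
ft_force: [0.2, 0.4, 0.4]
grip_width: 1.004
grasp_force: 0.0
```

```bash
python3 - <<'E'
from workcell import *
import cv2,numpy as np
print(get_obs())
a=camera("scene")["color"][80:260,190:400,::-1];b=camera("top")["color"][120:300,240:450,::-1]
cv2.imwrite("pics/pre.png",cv2.resize(np.hstack([a,b]),None,fx=1.9,fy=1.9))
E
```

```text
{'clock': 2.225, 'joint_pos': array([-0.46413307,  0.11039778,  0.60744758,  1.77252644, -0.06561362,
        1.27967566, -0.02682528]), 'joint_velocities': array([-0.00272659, -0.01538378,  0.00402758, -0.03014138,  0.00231348,
        0.0071164 , -0.00173367]), 'tau': array([ 3.30977468e-01, -3.61889327e+01,  2.81233415e+00, -3.68316257e+01,
       -2.61174794e-02, -2.16256371e-01,  5.06900169e-02]), 'position': array([ 0.51369206, -0.0954115 ,  0.23241307]), 'ee_rot': array([ 7.69777235e-01,  6.38312504e-01, -2.91939822e-04, -2.64030310e-04]), 'ft_force': array([0.21889937, 0.40792635, 0.42606655]), 'torque': array([0.00131922, 0.01734726, 0.01731306]), 'grasp_force': 0.0, 'grip_width': 1.0044598017864852}
```

View pics/pre.png

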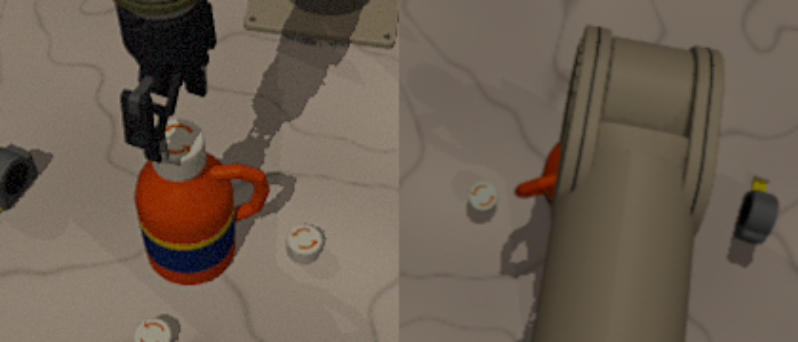

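The pre-grasp crop shows the open fingers above the cap, at crop (145,120) and (185,95), with the cap at (185,150). I'll check this against a projection of where the fingers should be.

```bash
python3 - <<'E'
from h import *;import pickle
from scipy.spatial.transform import Rotation as Ro
c=pickle.load(open("scene.pkl","rb"))
R=Ro.from_quat([.7698,.6383,0,0]).as_matrix();p=np.array([.5137,-.0954,.2324])
for n,q in(("cap",[.5137,-.0978,.2125]),("tip+",p+R@[0,.05,0.0]),("tip-",p+R@[0,-.05,0.0]),("tcp",p)):
    k=c["R"]@np.array(q)+c["t"];u=c["fx"]*k[:2]/k[2]+[c["cx"],c["cy"]];print(n,u,(u-[190,80])*1.9)
from workcell import camera
d=camera("scene");P=cloud(d);m=(P[...,2]>.225)&(P[...,2]<.25)&(abs(P[...,0]-.51)<.1)&(abs(P[...,1]+.1)<.08)&(d["color"].max(-1)<110)
q=P[m];print(len(q));w=(q-p)@R
for s in(1,-1):
    k=w[s*w[:,1]>.02];print(s,len(k),k.min(0),k.max(0),np.median(k,0))
E
```

```text
cap [282.59020544 153.04295382] [175.92139033 138.78161225]
tip+ [271.2857195  165.95687616] [154.44286704 163.31806471]
tip- [293.71430636 128.10456982] [197.05718208  91.39868265]
tcp [282.87956726 146.39015624] [176.47117779 126.14129686]
86
1 31 [-0.00511765  0.04516188 -0.01757846] [ 0.01138066  0.05711031 -0.00510581] [ 0.00700989  0.05031481 -0.01432814]
-1 55 [-0.01069334 -0.04935325 -0.01745914] [ 0.01130704 -0.04107523 -0.00400474] [ 0.00061382 -0.04310228 -0.01168974]
```

Emit:
move_arm:
  plan:
    - {"delta_pos":[-0.002,0,0.015],"turn":[0,0,0],"fingers":0}
    - {"delta_pos":[-0.002,0,0.03],"turn":[0,0,0],"fingers":0}
    - {"delta_pos":[-0.002,0,0.044],"turn":[0,0,0],"fingers":0}
    - {"delta_pos":[-0.002,0,0.044],"turn":[0,0,0],"fingers":0.2}
    - {"delta_pos":[-0.002,0,0.044],"turn":[0,0,0],"fingers":0.3}
    - {"delta_pos":[-0.002,0,0.044],"turn":[0,0,0],"fingers":0.4}
    - {"delta_pos":[-0.002,0,0.044],"turn":[0,0,0],"fingers":1}
    - {"delta_pos":[-0.002,0,0.044],"turn":[0,0,0],"fingers":1}
    - {"delta_pos":[-0.002,0,0.044],"turn":[0,0,0],"fingers":1}
    - {"delta_pos":[-0.002,0,0.044],"turn":[0,0,0],"fingers":1}
  force: 60

```text
clock: 3.62
position: [0.5137, -0.098, 0.189]
ee_rot: [0.77, 0.638, 0.0, 0.0]
ft_force: [-2.6, -1.4, 5.7]
grip_width: 0.647
grasp_force: 62.4
```

Emit:
move_arm:
  plan:
    - {"delta_pos":[0,0,0.002],"turn":[0,0,0],"fingers":1}
    - {"delta_pos":[0,0,0.004],"turn":[0,0,0],"fingers":1}
    - {"delta_pos":[0,0,0.005],"turn":[0,0,0],"fingers":1}
    - {"delta_pos":[0,0,0.005],"turn":[0,0,0],"fingers":1}
  force: 80

```text
clock: 4.12
position: [0.5138, -0.098, 0.1844]
ee_rot: [0.77, 0.638, 0.001, 0.0]
ft_force: [-4.4, 0.5, 11.5]
grip_width: 0.638
grasp_force: 83.2
```

Scaled: -0.5 rad / 1.5708 = -0.3183.

Emit:
move_arm:
  plan:
    - {"delta_pos":[0,0,0.0005],"turn":[0,0,-0.0637],"fingers":1}
    - {"delta_pos":[0,0,0.0005],"turn":[0,0,-0.1273],"fingers":1}
    - {"delta_pos":[0,0,0.0005],"turn":[0,0,-0.191],"fingers":1}
    - {"delta_pos":[0,0,0.0005],"turn":[0,0,-0.2546],"fingers":1}
    - {"delta_pos":[0,0,0.0005],"turn":[0,0,-0.3183],"fingers":1}

```text
clock: 4.75
position: [0.5144, -0.0979, 0.1844]
ee_rot: [0.587, 0.81, 0.001, 0.001]
ft_force: [-2.9, 0.3, 11.2]
grip_width: 0.637
grasp_force: 83.4
```

Scaled: -0.6 rad / 1.5708 = -0.382.

Emit:
move_arm:
  plan:
    - {"delta_pos":[0,0,0],"turn":[0,0,-0.0637],"fingers":1}
    - {"delta_pos":[0,0,0],"turn":[0,0,-0.1273],"fingers":1}
    - {"delta_pos":[0,0,0],"turn":[0,0,-0.191],"fingers":1}
    - {"delta_pos":[0,0,0],"turn":[0,0,-0.2546],"fingers":1}
    - {"delta_pos":[0,0,0],"turn":[0,0,-0.3183],"fingers":1}
    - {"delta_pos":[0,0,0],"turn":[0,0,-0.382],"fingers":1}
    - {"delta_pos":[0,0,0],"turn":[0,0,-0.382],"fingers":1}

```text
clock: 5.62
position: [0.5139, -0.098, 0.1842]
ee_rot: [0.322, 0.947, 0.001, 0.001]
ft_force: [-4.1, -0.0, 11.6]
grip_width: 0.637
grasp_force: 83.4
```

```bash
python3 - <<'E'
from workcell import *
import cv2,numpy as np
o=get_obs();print(o["joint_pos"],o["torque"],o["ft_force"])
a=camera("scene")["color"][80:260,190:400,::-1]
cv2.imwrite("pics/tw.png",cv2.resize(a,None,fx=3,fy=3))
E
```

```text
[-0.36058249  0.15044197  0.50808161  1.83209802 -0.07982175  1.17723315
  1.0877488 ] [0.04048952 0.89990462 0.16524638] [-4.05207524 -0.03967075 11.60700726]
```

View pics/tw.png

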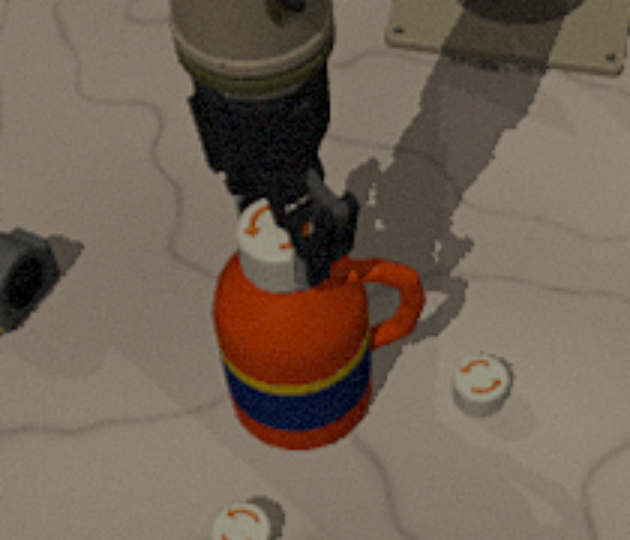

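The handle still points right, at crop (400,300), while the arrows on the cap at (270,235) have turned, so the jug held still and the cap twisted. Next is a small lift to check that it's free.

Emit:
move_arm:
  plan:
    - {"delta_pos":[0,0,-0.003],"turn":[0,0,0],"fingers":1}
    - {"delta_pos":[0,0,-0.006],"turn":[0,0,0],"fingers":1}
    - {"delta_pos":[0,0,-0.01],"turn":[0,0,0],"fingers":1}
    - {"delta_pos":[0,0,-0.01],"turn":[0,0,0],"fingers":1}

```text
clock: 6.18
position: [0.5135, -0.0979, 0.193]
ee_rot: [0.323, 0.946, 0.0, 0.0]
ft_force: [1.3, -0.4, 1.2]
grip_width: 0.639
grasp_force: 84.0
```

Upward pull is near zero, so the cap is free; lifting it.

Emit:
move_arm:
  plan:
    - {"delta_pos":[0,0,-0.008],"turn":[0,0,0],"fingers":1}
    - {"delta_pos":[0,0,-0.016],"turn":[0,0,0],"fingers":1}
    - {"delta_pos":[0,0,-0.024],"turn":[0,0,0],"fingers":1}
    - {"delta_pos":[0,0,-0.034],"turn":[0,0,0],"fingers":1}
    - {"delta_pos":[0,0,-0.044],"turn":[0,0,0],"fingers":1}
    - {"delta_pos":[0,0,-0.056],"turn":[0,0,0],"fingers":1}
    - {"delta_pos":[0,0,-0.066],"turn":[0,0,0],"fingers":1}
    - {"delta_pos":[0,0,-0.07],"turn":[0,0,0],"fingers":1}
    - {"delta_pos":[0,0,-0.07],"turn":[0,0,0],"fingers":1}
    - {"delta_pos":[0,0,-0.07],"turn":[0,0,0],"fingers":1}

```text
clock: 7.42
position: [0.5132, -0.0979, 0.2624]
ee_rot: [0.323, 0.946, -0.0, -0.0]
ft_force: [-0.5, 0.0, -0.6]
grip_width: 0.64
grasp_force: 84.0
```

```bash
python3 - <<'E'
from workcell import *
from h import *
c=camera("scene");P=cloud(c);hsv=cv2.cvtColor(c["color"],cv2.COLOR_RGB2HSV)
near=(np.hypot(P[...,0]-.513,P[...,1]+.098)<.045)&(c["range_z"]>0)
w=near&(hsv[...,1]<70)&(hsv[...,2]>110)&(P[...,2]>.19)
print("white z",np.percentile(P[w][:,2],[2,50,98]),P[w&(P[...,2]>.275)].mean(0))
a=c["color"][60:260,190:400,::-1];cv2.imwrite("pics/up.png",cv2.resize(a,None,fx=2.9,fy=2.9))
E
```

```text
white z [0.25520185 0.28588338 0.46181229] [ 0.52681659 -0.10443336  0.30136487]
```

View pics/up.png

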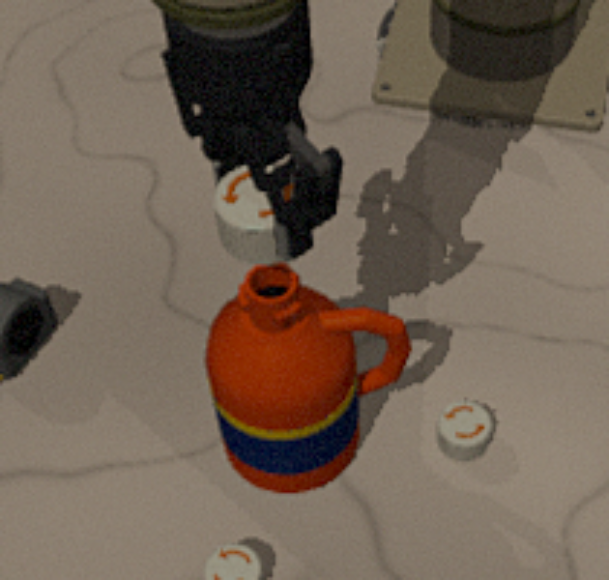

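The cap is held level at crop (262,215), above the open mouth at (272,285). Its lower edge is at about z = 0.253, and the jug is standing in place.

```bash
python3 -c "
from workcell import *
print(hand_in())"
```

```text
the job is handed in; nothing more can be done
None
```

The cap is off, held level about 5 cm above the open mouth, with the jug upright in place and the other objects left alone; the job is handed in, but no verdict was returned.

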